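Gauge two tube blocks and reject the tight one

ROBOT

A 6-joint arm with a two-finger parallel gripper is mounted at the origin on the work surface. World frame = base frame: x ahead of the robot, y to its left, z up, the work surface at z = 0. Lengths are in m, angles in rad, forces in N, time in s.
With the tool pointing down it reaches from about 0.25 to 0.725 m from the base axis. Payload 4 kg.
Tool frame: the origin (TCP) lies on the centre line of the jaws, within the pads' length; the fingertips stand 22 mm ahead of it and the grasp point (between the pads) lies 3 mm ahead of it (bot.finger_overhang is the distance from the TCP to the fingertips, in m); z points along the fingers, y is the line along which they close (so a half turn about z gives the same grasp; the last joint's range is limited). The gripper opens to 85 mm and grips with 20 to 120 N. Pads are 22 mm wide; open, the fingers measure 114 mm over their backs; the gripper's body (76 mm by 85 mm) begins 54 mm behind the grasp point. The pads swing forward as they close: fully open they stand 13 mm farther back than shut.
Start: joints at [1.265, 0.241, 0.005, 1.335, 0, 1.571], TCP at [0.151, 0.477, 0.253] pointing down, gripper open.
Joint ranges: [-2.72, 2.72], [-1.05, 1.87], [-1.09, 1.28], [-1.99, 2.15], [-1.42, 1.44], [-3.14, 3.14]. Speed limits (rad/s): [2.79, 2.79, 3.14, 3.14, 3.14, 3.14].

INTERFACE

Orientations are given as a unit quaternion [w, x, y, z].
In Python, from plant import bot, solver, vision, workorder gives the robot as it stands. Calls block until the motion is done:
- bot.reach(position, orientation): joint-space move of the TCP to a pose.
- bot.servo_line(position, rotation=None, feed=0.15, threshold=None): straight line of the TCP; rotation=None keeps the orientation; feed is the mean speed in m/s. With threshold (N) it stops when the force on the tool has changed by that much, and returns True; else False.
- bot.goto_joints(angles): joint-space move.
- bot.open_jaws() and bot.grab(): open the fingers fully, or close them until they stop; the grip force is fixed at half the most.
- bot.pause(seconds).
- solver.inverse_kinematics(position, orientation): joint angles nearest the present ones, or None.
- bot.state(): the state.
- vision.read_camera(name): name is "scene" or "top" or "wrist"; returns a dict with "pixels" (400x640x3 uint8, red, green, blue), "mtx" (3x3 intrinsics, pixels), "pose" (4x4, takes a point from camera to world coordinates). Camera axes: x right, y up, looking along -z (the intrinsics and any distortion apply to the point x, -y, -z); pixel columns grow to the right and rows downward; lengths in m; the calibration is good to about 2 mm. A picture is of the moment at which its call begins. There is no depth.
A pose or a line that the arm cannot do raises bot.PlanningError and nothing moves.
- workorder.job_done(): hands the job in; it is judged then, once.
The state is a dict: "time": time; "joints": joint angles; "joint_velocities": joint speeds; "tau": joint torques, N m; "tool_pos": TCP position; "orientation": TCP orientation; "ft_force": force on the tool from outside, world axes, zero at the start; "moment": the same for the moment, N m; "grip_width": finger opening in m; "finger_force": force on a finger pad.
Only numpy, scipy, OpenCV 4.12 (cv2) and the standard library are available. Lean on these libraries where they do the work, as an engineer would, in place of code of your own. Each camera call takes 0.05 s, during which the arm holds its last target. There are 200 camera calls.

TASK

Take the pin gauge from its stand and try it, upright and gently, in the bore of the square aluminium block with the smaller bore, to confirm that it will not go in; then put it fully home in the wider bore of the other square block and leave it standing there, that block staying upright on the bench. Put the small-bored block upright in the shallow white reject tray.

Things in the scene. Friction and masses are not known exactly. Their poses are not given: they have to be found in the camera images.
- gauge_grip (a point): Handle centre of the upright steel pin gauge, z up. Handle: round, 22 mm thick, 55 mm long; below it a flange 44 mm across, 5 mm thick (underside 32 mm below this point); then a pin 20 mm thick, 38 mm long, its last 8 mm tapering to 8 mm (tip 70 mm below). 0.2 kg. Starts in a fixed round grey stand 68 mm wide, 50 mm high, 26 mm bore: lift straight out 45 mm.
- narrow_mid (a point): Centre (half-way up) of the loose square aluminium block with the SMALLER bore: 46 x 46 mm, 45 mm high, 0.2 kg. Vertical 14 mm through bore in its middle, mouth chamfered 4 mm, 22.5 mm above this point. The pin stops with its tip 8 mm below the mouth (gauge_grip 84 mm above this point). x, y square to the sides, z up.
- wide_mid (a point): Centre (half-way up) of the loose square aluminium block with the WIDER bore: outside size and mass as the other. Vertical 26 mm through bore in its middle, mouth chamfered 4 mm, 22.5 mm above this point. The pin goes in until the flange rests on the top (gauge_grip 54.5 mm above this point). x, y square to the sides, z up.
- tray: Fixed shallow white plastic reject tray, 170 mm (its x) by 150 mm (its y) outside, 20 mm high, walls 4 mm, floor about 4 mm thick. Origin at the centre of its underside, on the bench; z up.

How it is judged:
On the way, in this order (a step that is already met when the one before it is completed fails the run):
1. the gauge has been tried in the small bore: upright, on its axis within 10 mm, its tip resting in the mouth (horizontal distance between gauge_grip and narrow_mid below 0.01 m and z of gauge_grip in the frame of narrow_mid between 0.075 and 0.095 m and angle between each of gauge_grip, narrow_mid's own z axis and vertical below 0.2 rad and contact force between gauge and narrow above 0.5 N), for 0.1 s.
2. the gauge is fully home in the wide bore (horizontal distance between gauge_grip and wide_mid below 0.01 m and z of gauge_grip in the frame of wide_mid below 0.059 m and angle between gauge_grip's own z axis and vertical below 0.17 rad), for 0.2 s.
At the end, for the whole second after the job is handed in: Gauge released in the wide bore, within 10 mm of its axis and 10 degrees of upright, flange within 4.5 mm of the block's top; that block upright (6 degrees) on the bench, outside the tray. Small-bored block upright (6 degrees), flat on the tray's floor within its walls. Both at rest (all of step 2 and angle between each of wide_mid, narrow_mid's own z axis and vertical below 0.1 rad and height (world z) of wide_mid below 0.025 m and (x of wide_mid in the frame of tray above 0.085 m or x of wide_mid in the frame of tray below -0.085 m or y of wide_mid in the frame of tray above 0.075 m or y of wide_mid in the frame of tray below -0.075 m) and x of narrow_mid in the frame of tray between -0.065 and 0.065 m and y of narrow_mid in the frame of tray between -0.055 and 0.055 m and z of narrow_mid in the frame of tray below 0.031 m and linear speed of each of narrow, gauge below 0.03 m/s); the robot touches nothing.
It fails at once if the gauge is forced into the small bore (over 60 N) (contact force between gauge and narrow above 60 N).
It also fails if it takes over 56 s, if anything falls off the work surface, if the arm or the gripper's body presses on something with over 40 N, if the wrist force passes 120 N, or if a joint passes its speed limit or range.

## Working session

There is one attempt and no reset: what is moved stays moved. The work goes in short steps, each a Python script; the robot and the scene stay as the last script left them, time stands still between calls to the robot, and variables do not carry over. Pictures are saved under pics/ and viewed, at most 13 in all, crops included, and the job is handed in when it is done.

```bash
ls; mkdir -p pics; python3 - <<'E'
from plant import bot,vision
import cv2,numpy as np
for n in("top","scene"):
    c=vision.read_camera(n); cv2.imwrite(f"pics/{n}0.png",c["pixels"][:,:,::-1]); np.savez(f"pics/{n}0.npz",**{k:c[k] for k in("pixels","mtx","pose")})
    print(n,c.keys(),c["mtx"],c["pose"].round(3) if hasattr(c["pose"],'round') else c["pose"])
print(bot.state()["time"],bot.state()["orientation"],bot.finger_overhang)
E
```

```text
pics
top dict_keys(['pixels', 'mtx', 'pose']) [[433.92795216   0.         316.35615188]
 [  0.         433.92795216 195.25176981]
 [  0.           0.           1.        ]] [[-0.004  0.983 -0.182  0.345]
 [-1.    -0.     0.019  0.046]
 [ 0.019  0.182  0.983  0.982]
 [ 0.     0.     0.     1.   ]]
scene dict_keys(['pixels', 'mtx', 'pose']) [[504.70323138   0.         330.21379571]
 [  0.         504.70323138 191.73375024]
 [  0.           0.           1.        ]] [[ 0.788 -0.459  0.411  1.004]
 [ 0.616  0.591 -0.521 -0.59 ]
 [-0.003  0.664  0.748  0.99 ]
 [ 0.     0.     0.     1.   ]]
0.1 [-1.48900221e-04  1.52301689e-01  9.88333599e-01 -9.33463085e-04] 0.022
```

View pics/top0.png

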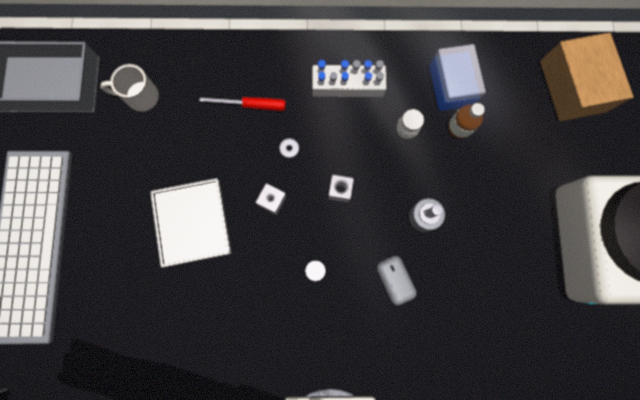

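View pics/scene0.png

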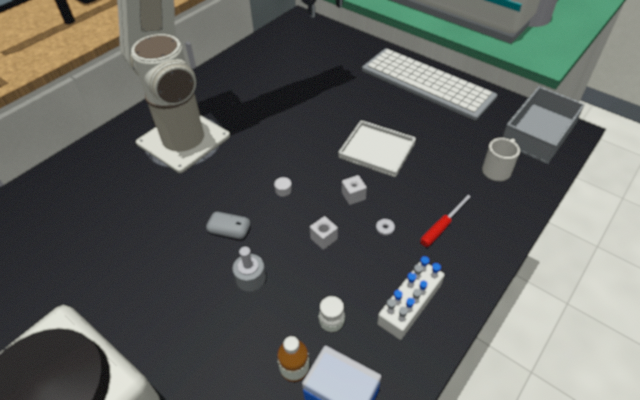

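Top view: tray at about (190,222), small-bore block at (271,198), wide-bore block at (341,187), and gauge in its stand at (428,214). The washer, the puck and the other items are distractors. The scene view agrees with this layout.

```bash
cat > h.py <<'E'
import numpy as np,cv2
from scipy.spatial.transform import Rotation as R
def cast(c,uv,z):
    uv=np.atleast_2d(uv).astype(float); K=c["mtx"];P=np.array(c["pose"])
    d=np.c_[(uv[:,0]-K[0,2])/K[0,0],-(uv[:,1]-K[1,2])/K[1,1],-np.ones(len(uv))]@P[:3,:3].T
    o=P[:3,3]; return o+d*((z-o[2])/d[:,2])[:,None]
def proj(c,p):
    P=np.array(c["pose"]);q=(np.atleast_2d(p)-P[:3,3])@P[:3,:3]
    K=c["mtx"]; return np.c_[K[0,2]+K[0,0]*q[:,0]/-q[:,2],K[1,2]-K[1,1]*q[:,1]/-q[:,2]]
def quat(yaw):  # tool down, tool y axis (closing line) at world angle yaw
    y=np.array([np.cos(yaw),np.sin(yaw),0]);z=np.array([0,0,-1.]);x=np.cross(y,z)
    q=R.from_matrix(np.c_[x,y,z]).as_quat(); return [q[3],q[0],q[1],q[2]]
E
python3 - <<'E'
from h import *
for n in("top0","scene0"):
    c=dict(np.load(f"pics/{n}.npz")); g=cv2.cvtColor(c["pixels"],cv2.COLOR_RGB2GRAY)
    print(n,"tcp",proj(c,[.151,.477,.253]).round(), "base",proj(c,[0,0,0]).round())
    for th in (100,170):
        m=(g>th).astype(np.uint8)
        cs,_=cv2.findContours(m,cv2.RETR_EXTERNAL,cv2.CHAIN_APPROX_NONE)
        for k in cs:
            (u,v),(w,h),a=cv2.minAreaRect(k)
            if 80<cv2.contourArea(k)<9000 and 130<u<470 and 110<v<300:
                z=.02 if cv2.contourArea(k)>2000 else .045
                p=cast(c,cv2.boxPoints(cv2.minAreaRect(k)),z); e=np.diff(p[[0,1,2]],axis=0)
                print(th,(round(u),round(v)),"ctr",p.mean(0).round(4)[:2],"edges",np.linalg.norm(e,axis=1).round(4),"yaw",np.degrees(np.arctan2(e[:,1],e[:,0])).round(1))
t=[dict(np.load(f"pics/{n}.npz"))["pixels"] for n in("top0","scene0")]
a=cv2.resize(t[0][130:290,240:460],None,fx=3.6,fy=3.6,interpolation=cv2.INTER_CUBIC)
cv2.imwrite("pics/crop0.png",a[:,:,::-1])
E
```

```text
top0 tcp [[ 30. 404.]] base [[330. 444.]]
100 (315, 271) ctr [0.3556 0.0318] edges [0.0433 0.0429] yaw [ -26.9 -116.5]
100 (397, 280) ctr [ 0.3353 -0.1414] edges [0.0535 0.0938] yaw [ -65.2 -156. ]
100 (429, 214) ctr [ 0.4776 -0.2176] edges [0.0677 0.068 ] yaw [ -28.4 -117.4]
100 (270, 198) ctr [0.5132 0.1293] edges [0.0513 0.0516] yaw [ -25.2 -116.9]
100 (189, 222) ctr [0.4635 0.3102] edges [0.1586 0.1789] yaw [ -80.2 -168.7]
100 (341, 187) ctr [ 0.5375 -0.0257] edges [0.0508 0.0506] yaw [ -9.8 -99.7]
100 (288, 148) ctr [0.6271 0.0902] edges [0.0427 0.0442] yaw [ -89.9 -179.8]
100 (410, 122) ctr [ 0.6875 -0.1864] edges [0.0697 0.0517] yaw [ -32.4 -124. ]
170 (397, 280) ctr [ 0.3347 -0.1422] edges [0.0351 0.078 ] yaw [ -66.  -156.7]
170 (315, 270) ctr [0.3556 0.0318] edges [0.0384 0.0398] yaw [-90.2 179.6]
170 (428, 214) ctr [ 0.4766 -0.2171] edges [0.0597 0.0575] yaw [-90.  176.7]
170 (270, 197) ctr [0.5136 0.1291] edges [0.0464 0.0476] yaw [ -25.2 -116.9]
170 (189, 222) ctr [0.4632 0.3102] edges [0.1541 0.1747] yaw [ -80.2 -168.7]
170 (341, 187) ctr [ 0.5379 -0.0258] edges [0.0456 
[... 962 characters left out ...]
] yaw [ 89.2 -22.6]
170 (411, 294) ctr [ 0.7997 -0.0516] edges [0.1756 0.0642] yaw [91.3 -7.3]
170 (248, 266) ctr [ 0.4759 -0.2156] edges [0.0465 0.0391] yaw [ 55.1 -35. ]
170 (385, 226) ctr [0.6539 0.0626] edges [0.0381 0.0358] yaw [ 37.9 -56.7]
170 (323, 227) ctr [ 0.54   -0.0284] edges [0.0478 0.0502] yaw [ 90.4 -13.9]
170 (282, 183) ctr [0.3711 0.0174] edges [0.0385 0.0346] yaw [ 37.8 -49. ]
170 (354, 184) ctr [0.5158 0.126 ] edges [0.0508 0.0474] yaw [ 64.8 -38.9]
170 (171, 150) ctr [ 0.0482 -0.0769] edges [0.1186 0.2284] yaw [127.9  11.2]
170 (377, 145) ctr [0.4783 0.2817] edges [0.1558 0.1948] yaw [114.3  10.3]
170 (214, 126) ctr [0.07   0.0629] edges [0.0493 0.1282] yaw [ 90.8 -20.9]
```

View pics/crop0.png

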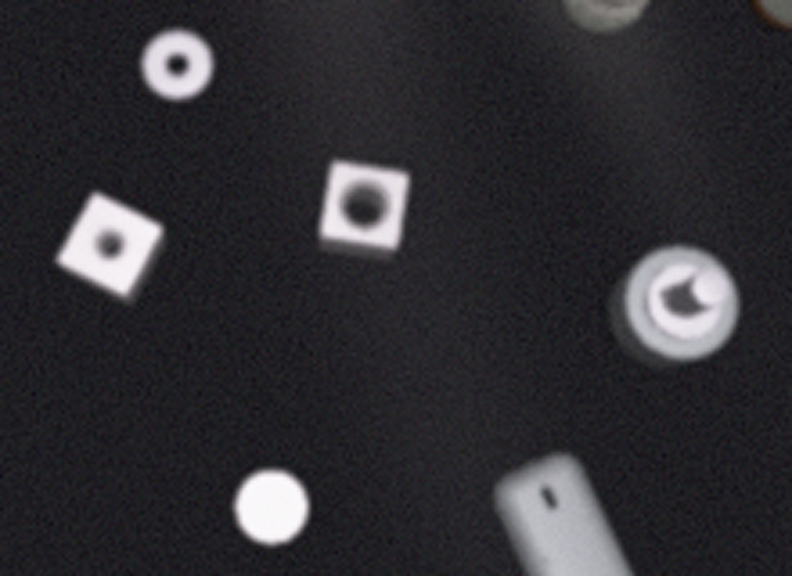

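Crop (3.6x, origin (240,130)): the stand centre is at about (682,303) and the handle top at (712,288). The small bore is at (110,244) and the wide bore at (365,205), so the two blocks are told apart. I'll move over the gauge and look with the wrist camera.

```bash
python3 - <<'E'
from h import *
from plant import bot,vision
c=dict(np.load("pics/top0.npz"))
f=lambda u,v:(240+u/3.6-.36,130+v/3.6-.36)
s=cast(c,f(682,303),.05)[0];t=cast(c,f(712,288),.1095)[0]
print("stand",s,"top",t,"narrow",cast(c,f(110,244),.045),"wide",cast(c,f(365,205),.045))
p=(s+t)/2; yaw=np.arctan2(p[1],p[0])
bot.reach([p[0],p[1],.22],quat(yaw))
st=bot.state();print(st["time"],st["joints"],st["tool_pos"])
w=vision.read_camera("wrist"); cv2.imwrite("pics/w1.png",w["pixels"][:,:,::-1]);np.savez("pics/w1.npz",**w)
print(np.array(w["pose"]).round(3),w["mtx"][0,0],proj(w,[[p[0],p[1],.1095],[p[0],p[1],.05]]))
E
```

```text
stand [ 0.47619008 -0.21698307  0.05      ] top [ 0.47635817 -0.21771972  0.1095    ] narrow [[0.51350224 0.12937138 0.045     ]] wide [[ 0.53772145 -0.02624686  0.045     ]]
2.8083 [-4.26645938e-01  3.03291955e-01  1.99940946e-03  1.26935393e+00
  2.26200238e-04  1.57079990e+00] [ 0.47662746 -0.21658951  0.22007486]
[[ 0.91   0.4    0.109  0.504]
 [-0.414  0.878  0.239 -0.158]
 [-0.    -0.263  0.965  0.341]
 [ 0.     0.     0.     1.   ]] 348.8209347000531 [[323.04580602 204.01961367]
 [323.32183909 184.9705899 ]]
```

View pics/w1.png

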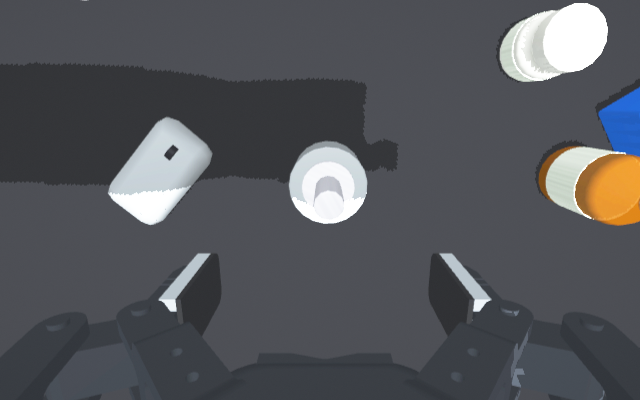

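Wrist view: the handle top is at (328,206) and the stand circle at about (328,183), roughly 3 mm off centre along the closing line. I'll correct for that, grasp and lift, then move over the small-bored block and look.

```bash
python3 - <<'E'
from h import *
from plant import bot,vision
w=dict(np.load("pics/w1.npz"))
p=cast(w,(328,205.5),.1095)[0]; s=cast(w,(328,184),.05)[0]; print(p,s)
p=(p+s)/2
bot.servo_line([p[0],p[1],.15],feed=.2); bot.servo_line([p[0],p[1],.085],feed=.1)
bot.grab(); st=bot.state();print(st["grip_width"],st["ft_force"],st["time"])
bot.servo_line([p[0],p[1],.172],feed=.12)
st=bot.state();print(st["grip_width"],st["ft_force"],st["time"])
n=np.array([.5135,.1294]); bot.reach([*n,.19],quat(np.arctan2(n[1],n[0])))
bot.pause(.2)
st=bot.state();print(st["grip_width"],st["ft_force"],st["time"],st["tool_pos"])
w=vision.read_camera("wrist"); cv2.imwrite("pics/w2.png",w["pixels"][:,:,::-1]);np.savez("pics/w2.npz",**w)
print(proj(w,[[*n,.045],[*n,.117],[*n,.187]]).round(1))
E
```

```text
[ 0.478946  -0.2197341  0.1095   ] [ 0.48026026 -0.21823284  0.05      ]
0.020587152688774833 [ 0.11830144 -0.22154886  2.2894319 ] 4.7667
0.02046722264290668 [ 0.2110551  -1.0253597  -1.71623904] 5.6417
0.020811387415997102 [-0.54803099 -0.75212391 -1.80627444] 7.1583 [0.51372535 0.12815695 0.18989572]
[[324.8 189.1]
 [324.8 217.7]
 [324.9 273.6]]
```

View pics/w2.png

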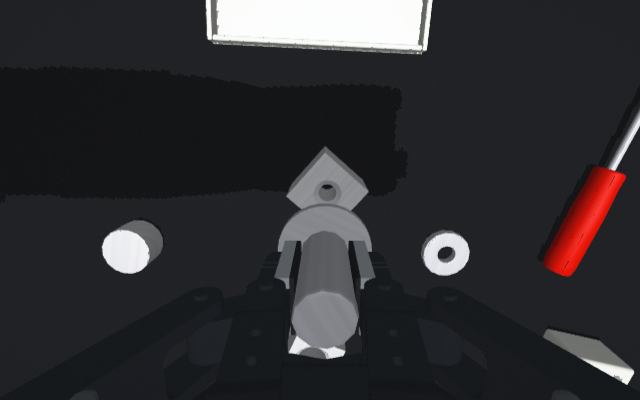

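Wrist view: bore at about (327.5,190). The held gauge's flange spans u from 278 to 371 with its far edge at v=206, and the handle-top ellipse is centred at about (325.5,320).

```bash
python3 - <<'E'
from h import *
w=dict(np.load("pics/w2.npz"))
T=np.array([.51373,.12816]); y=T/np.linalg.norm(T); x=np.array([-y[1],y[0]]) # tangential left
def rel(q):
    d=q[0][:2]-T; return (np.array([d@y,d@x])*1e3).round(2)
print("bore",rel(cast(w,(327.5,190),.045)),cast(w,(327.5,190),.045))
print("handle top",rel(cast(w,(325.5,320),.2145)))
print("flange far (expect +22)",rel(cast(w,(324.5,206),.16)), "sides",rel(cast(w,(278,248),.16)),rel(cast(w,(371,248),.16)))
# block corners on top
print([rel(cast(w,q,.045)) for q in((325,148),(287,195),(369,190))], w["pose"][:3,0])
E
```

```text
bore [2.2 0.5] [[0.51574595 0.12917443 0.045     ]]
handle top [ 0.24 -0.74]
flange far (expect +22) [-0.09 20.86] sides [-21.73   0.52] [21.53  0.52]
[array([ 0.24, 33.26]), array([-29.64,  -3.54]), array([34.7 ,  0.49])] [ 9.70328948e-01  2.41787688e-01 -6.68457321e-04]
```

```bash
python3 - <<'E'
from h import *
from plant import bot,vision
t=np.array([.51553,.13005]); cmd=t.copy()
bot.servo_line([*cmd,.13],feed=.1); bot.pause(.1); e=np.array(bot.state()["tool_pos"][:2])-t; print("err mm",e*1e3)
cmd=cmd-e
bot.servo_line([*cmd,.122],feed=.05); print(np.array(bot.state()["tool_pos"])[:2]-t)
hit=bot.servo_line([*cmd,.105],feed=.02,threshold=5)
bot.pause(.4); st=bot.state(); print(hit,st["tool_pos"],st["ft_force"],st["time"],st["grip_width"])
w=vision.read_camera("wrist"); cv2.imwrite("pics/w3.png",w["pixels"][:,:,::-1])
E
```

```text
err mm [0.73306603 0.17353137]
[-0.00119377 -0.00029573]
True [0.51503152 0.12919301 0.11491638] [ 2.30520769 -2.51432885  3.58004267] 9.25 0.020383861332947246
```

View pics/w3.png

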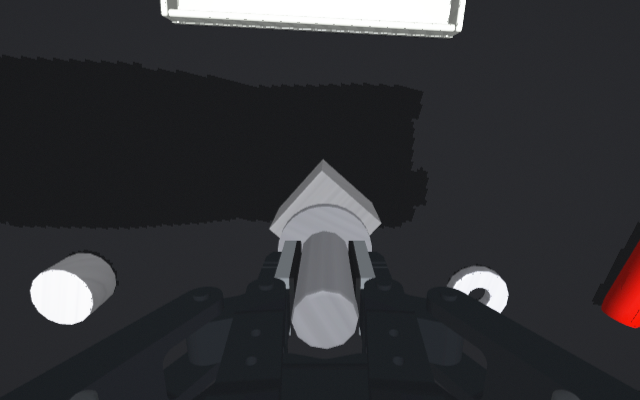

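Wrist view: the pin is in the mouth, with the flange over the block at about (325,225), but contact came about 5 mm early on the chamfer. I'll shift along the side force and seat it.

```bash
python3 - <<'E'
from h import *
from plant import bot,vision
f0=np.array([-.55,-.75,-1.8])
for i in range(3):
    p=np.array(bot.state()["tool_pos"]); F=np.array(bot.state()["ft_force"])-f0
    d=F[:2]/np.linalg.norm(F[:2]); depth=p[2]-.1095
    if depth<.002: break
    t=p[:2]+d*min(.0035,depth*.75)
    bot.servo_line([*p[:2],p[2]+.003],feed=.05)
    cmd=t.copy()
    bot.servo_line([*cmd,p[2]+.003],feed=.03); bot.pause(.1)
    e=np.array(bot.state()["tool_pos"][:2])-t; cmd=cmd-e
    bot.servo_line([*cmd,p[2]+.003],feed=.03); bot.pause(.1)
    print("t",t,"now",bot.state()["tool_pos"])
    hit=bot.servo_line([*cmd,.106],feed=.02,threshold=6); bot.pause(.25)
    st=bot.state(); print(hit,st["tool_pos"],np.array(st["ft_force"])-f0,st["time"],st["grip_width"])
E
```

```text
t [0.51806276 0.12751695] now [0.51838139 0.12751063 0.11790859]
True [0.51718421 0.12737719 0.11469214] [-0.5492625   0.90416513  2.83136593] 10.8167 0.020423177189517878
t [0.51536705 0.1303685 ] now [0.51535919 0.13031858 0.11763783]
True [0.51575515 0.12948099 0.11521348] [ 3.21494009 -1.309451    4.30984535] 12.3333 0.020401278084558435
t [0.51899659 0.12816075] now [0.51916952 0.12816637 0.11822504]
True [0.51785712 0.12788357 0.11522456] [0.27502679 0.00952687 2.37841097] 13.8417 0.020571014585239387
```

```bash
python3 - <<'E'
from h import *
from plant import bot,vision
p=np.array(bot.state()["tool_pos"])
hit=bot.servo_line([*p[:2],.108],feed=.02,threshold=12); bot.pause(.3)
st=bot.state(); print(hit,st["tool_pos"],st["ft_force"],st["time"],st["grip_width"])
ims=[]
for n in("scene","wrist","top"):
    c=vision.read_camera(n);np.savez(f"pics/{n}4.npz",**c)
    if n!="wrist":
        u,v=proj(c,[.517,.128,.08])[0].astype(int); ims.append(cv2.resize(c["pixels"][max(v-50,0):v+50,u-60:u+60],(480,400),interpolation=cv2.INTER_CUBIC)[:400])
        print(n,u,v)
    else: ww=c["pixels"]
cv2.imwrite("pics/c4.png",np.hstack([ims[0],ims[1]])[:,:800,::-1] if 0 else cv2.resize(np.hstack(ims),(800,333))[:,:,::-1])
E
```

```text
True [0.51711744 0.1277834  0.11386165] [-1.37744595  0.05907906  5.68434156] 14.3833 0.020898805682555494
scene 354 174
top 269 192
```

View pics/c4.png

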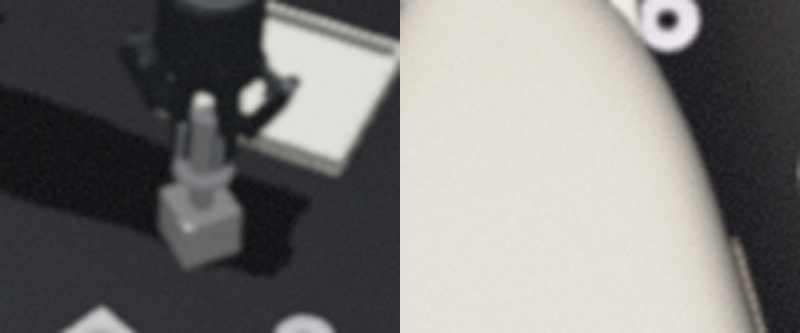

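Scene crop: the gauge stands upright in the small-bored block at about (202,200), with its flange well above the block, resting in the mouth under a light load. The trial is done, so next is the wide block.

```bash
python3 - <<'E'
from h import *
from plant import bot,vision
p=np.array(bot.state()["tool_pos"]); bot.servo_line([*p[:2],.19],feed=.15)
n=np.array([.5385,-.026]); bot.reach([*n,.19],quat(np.arctan2(n[1],n[0])))
bot.pause(.2)
st=bot.state();print(st["grip_width"],st["ft_force"],st["time"],st["tool_pos"])
w=vision.read_camera("wrist"); cv2.imwrite("pics/w5.png",w["pixels"][:,:,::-1]);np.savez("pics/w5.npz",T=st["tool_pos"],**w)
E
```

```text
0.0207103294405268 [-0.52920636 -0.04341425 -1.25188484] 16.0583 [ 0.53830678 -0.02488446  0.18959978]
```

View pics/w5.png

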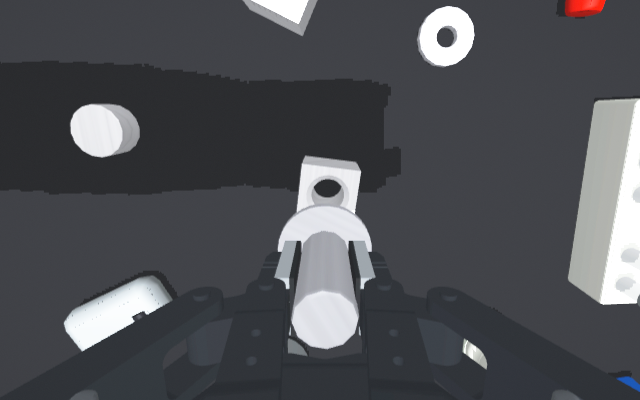

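Wrist view: the wide bore's mouth spans u from 305 to 350 with its top at v≈176. The block's far top edge runs from (301,167) to (360,171).

```bash
python3 - <<'E'
from h import *
w=dict(np.load("pics/w5.npz"));T=w["T"][:2]
y=T/np.linalg.norm(T); x=np.array([-y[1],y[0]])
rel=lambda q:(np.array([(q[:2]-T)@y,(q[:2]-T)@x])*1e3).round(2)
a,b,l,r,t=[rel(cast(w,q,.045)[0]) for q in((301,167),(360,171),(305,196),(350,196),(327.5,176))]
e=b-a; nrm=np.array([e[1],-e[0]])/np.linalg.norm(e)
print(a,b,np.linalg.norm(e),"edge ctr",(a+b)/2+23*nrm*np.sign(-nrm[1]),"mouth",l,r,t-[0,17])
g=cv2.cvtColor(w["pixels"],cv2.COLOR_RGB2GRAY)
print("flange far row", [int(v) for v in range(195,215) if abs(int(g[v+1,322])-int(g[v-1,322]))>15], g[160:215:2,322])
print("gauge: handle",rel(cast(w,(325.5,319.5),.2142)[0]),"flange",rel(cast(w,(324.5,206),.1597)[0])-[0,22])
E
```

```text
[-17.8   18.84] [27.63 15.72] 45.537010222455315 edge ctr [ 3.33913897 -5.66595088] mouth [-15.07  -4.19] [20.3  -4.19] [ 2.59 -5.2 ]
flange far row [195, 196, 197, 205, 206, 207] [177 180 180 219 237 237 238 238 217 201  99  45  45  45  45  45  44  45
  99 182 178 180 170 207 228 231 232 232]
gauge: handle [ 0.74 -0.5 ] flange [ 0.38 -1.08]
```

```bash
cat > d.py <<'E'
from h import *
from plant import bot,vision
def go(t,z,feed=.05):
    bot.servo_line([*t,z],feed=feed); bot.pause(.1); e=np.array(bot.state()["tool_pos"][:2])-t
    cmd=np.array(t)-e; bot.servo_line([*cmd,z],feed=.05); bot.pause(.1); return cmd
def rep(h=None):
    s=bot.state(); print(h,np.round(s["tool_pos"],4),np.round(s["ft_force"],2),round(s["time"],2),round(s["grip_width"],4))
E
python3 - <<'E'
from d import *
c=go([.5406,-.0300],.128,.12); rep()
h=bot.servo_line([*c,.0785],feed=.035,threshold=8); bot.pause(.2); rep(h)
E
```

```text
None [ 0.5399 -0.0301  0.1284] [-0.29  0.18 -2.17] 17.23 0.0209
True [ 0.5395 -0.03    0.0803] [-0.92 -0.19  6.62] 18.68 0.0211
```

Home: TCP z is 0.080, exactly as expected, with no side force. I'll release, rise, and look at the small-bored block.

```bash
python3 - <<'E'
from d import *
bot.open_jaws(); p=bot.state()["tool_pos"]; bot.servo_line([p[0],p[1],.2],feed=.15); rep()
n=np.array([.5165,.128]); bot.reach([*n,.2],quat(np.radians(64))); bot.pause(.1); rep()
w=vision.read_camera("wrist"); np.savez("pics/w6.npz",**w)
t=vision.read_camera("top"); np.savez("pics/t6.npz",**t)
im=w["pixels"][:,:,::-1].copy(); cv2.imwrite("pics/w6.png",im)
for q in proj(w,[*n,.045]): print(q)
E
```

```text
None [ 0.5375 -0.0299  0.1991] [ 0.09 -0.46  0.21] 20.28 0.0853
None [0.5166 0.127  0.1996] [ 0.66 -0.23 -0.39] 21.23 0.0855
[327.45254959 188.27716372]
```

View pics/w6.png

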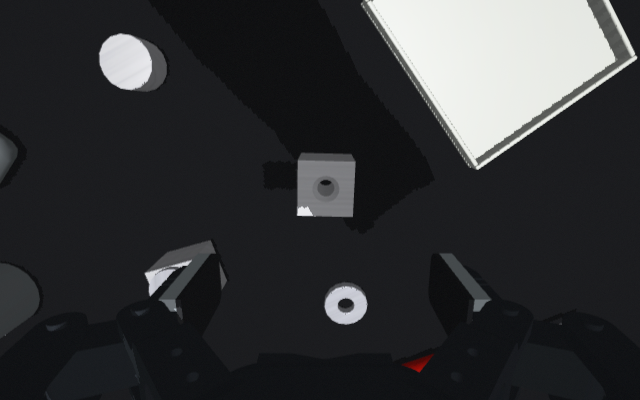

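Wrist view: the small-bored block is square to the jaws, its top face u from 298 to 354 and v from 160 to 217, centre (326,188.5). The wide block with the gauge is at lower left. I'll grasp the block and carry it to the tray.

```bash
python3 - <<'E'
from d import *
w=dict(np.load("pics/w6.npz")); b=cast(w,(326,188.5),.045)[0][:2]; k=cast(w,[(298,160),(355,160),(354,217)],.045)
print("block",b,np.linalg.norm(np.diff(k,axis=0),axis=1),"yaw",np.degrees(np.arctan2(*(k[1]-k[0])[1::-1])))
c=go(b,.09,.15); rep(); bot.servo_line([*c,.0315],feed=.08); rep(); bot.grab(); rep()
bot.servo_line([*c,.12],feed=.12); rep()
t=[.4635,.310]; bot.reach([*t,.13],quat(np.radians(100))); bot.pause(.1); rep()
im=vision.read_camera("wrist"); cv2.imwrite("pics/w7.png",im["pixels"][:,:,::-1])
E
```

```text
block [0.51614786 0.12686163] [0.04521168 0.04746313] yaw 63.85150568989155
None [0.5152 0.1267 0.0903] [0.05 0.23 0.02] 22.66 0.0853
None [0.5155 0.1268 0.0318] [ 0.24 -0.02 -0.32] 23.54 0.0858
None [0.5158 0.1269 0.0323] [-0.17  0.33  3.68] 23.99 0.0453
None [0.5143 0.1264 0.1191] [ 0.11 -1.01 -2.39] 24.88 0.0454
None [0.4636 0.3088 0.1294] [-0.26 -0.15 -1.52] 25.77 0.0454
```

View pics/w7.png

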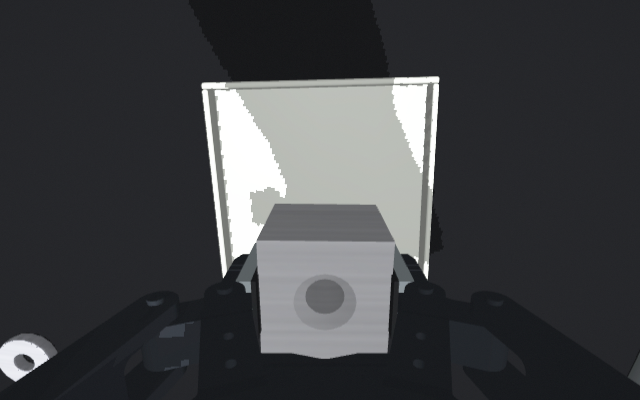

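Wrist view: the block is held upright, centred between the tray walls at u of about 225 and 430, with the far wall at v≈83. I'll lower and release.

```bash
python3 - <<'E'
from d import *
c=go([.4635,.310],.06,.12)
h=bot.servo_line([*c,.0345],feed=.04,threshold=6); bot.pause(.1); rep(h)
bot.open_jaws(); p=bot.state()["tool_pos"]; bot.servo_line([p[0],p[1],.16],feed=.15)
bot.goto_joints([1.8,.241,.005,1.335,0,1.571]); rep()
im=[]
for n in("top","scene"):
    k=vision.read_camera(n); np.savez(f"pics/{n}8.npz",**k); im.append(k["pixels"])
a=cv2.resize(im[0][130:290,130:460],(495,240)); b=cv2.resize(im[1][100:300,200:460],(520,400))
o=np.zeros((400,800,3),np.uint8); o[:240,:400]=cv2.resize(a,(400,194))[:240] if 0 else cv2.resize(a,(400,240)); o[:308,400:]=cv2.resize(b,(400,308))
cv2.imwrite("pics/f8.png",o[:,:,::-1])
g=cv2.cvtColor(im[0],cv2.COLOR_RGB2GRAY)
E
```

```text
True [0.4621 0.3091 0.0362] [-0.25  0.56  5.34] 27.68 0.0452
None [-0.1128  0.4871  0.2529] [ 1.19  0.07 -0.13] 31.32 0.0856
```

View pics/f8.png

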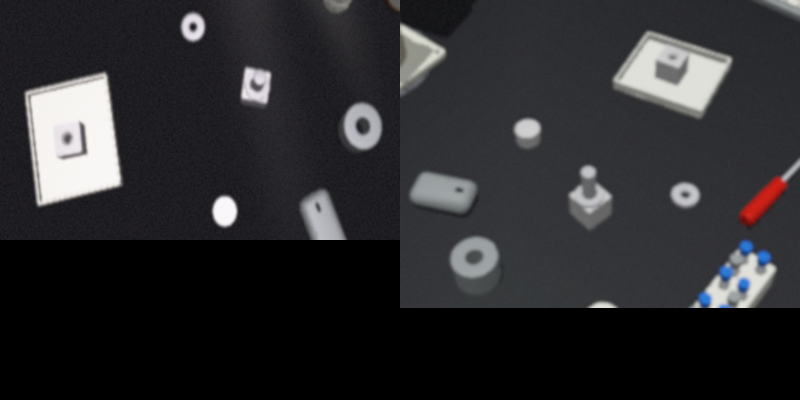

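The final views show the gauge standing home in the wide block on the bench at about (590,190), and the small-bored block flat in the tray at (70,138). The arm is clear of everything.

```bash
python3 -c "
from plant import workorder
print(workorder.job_done())"
```

```text
the job is handed in; nothing more can be done
None
```

The job is handed in at about 31 s, verdict not shown: the gauge was tried in the small bore and stopped in the mouth (about 8 N, some 4 mm short of full seating but inside the judged height range), then left fully home in the wide block on the bench, with the small-bored block upright in the tray.

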